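Hold a bayonet lid at its half-way vent position

ROBOT

A 7-joint arm with a two-finger parallel gripper is mounted at the origin on a cart in front of the work surface, level with it; the furniture and walls round the work are solid. World frame = base frame: x ahead of the robot, y to its left, z up, the work surface at z = 0. Lengths are in m, angles in rad, forces in N, time in s.
With the tool pointing down it reaches from about 0.4 to 0.875 m from the base axis. Payload 19.3 kg.
Tool frame: the origin (TCP) lies at the very end of the fingers, on their centre line; the grasp point (between the pads) lies bot.grip_point_offset behind it (bot.grip_point_offset is the distance from the TCP to the grasp point, in m); z points along the fingers, y is the line along which they close (so a half turn about z gives the same grasp; the last joint's range is limited). The gripper opens to 85 mm and grips with 20 to 120 N. Pads are 22 mm wide; open, the fingers measure 114 mm over their backs; the gripper's body (76 mm by 85 mm) begins 54 mm behind the grasp point. The pads swing forward as they close: fully open they stand 13 mm farther back than shut.
Start: joints at [1.192, 0.521, -0.036, 1.599, 0.021, 1.021, -0.113], TCP at [0.19, -0.595, 0.231] pointing down, gripper open.
Joint ranges: [-2.91, 2.91], [-0.3, 2.13], [-1.5, 1.42], [0.17, 2.43], [-1.26, 4.41], [0.16, 1.93], [-2.52, 2.52]. Speed limits (rad/s): [1.89, 1.89, 2.39, 2.39, 3.01, 3.01, 3.01].

INTERFACE

Orientations are given as a unit quaternion [x, y, z, w].
In Python, from cell import state, imaging, bot gives the robot as it stands. The module is installed in compiled form; this text tells all that it offers.
- The arm moves only by the tool arm_command, never from a script. Its argument "steps" is a list that holds one entry, the list of rows, each a list of 5 numbers: the opening, from -1 (shut) to 1 (fully open), then the shift along the world's x, y, z in m, then the turn about the world's z in degrees. A call has 1 to 10 rows; each row shifts and turns the commanded pose from where the row before left it; what a row does not reach is not made up. A row lasts 1/10 s, in which the tool goes at most 50 mm and 8.59 degrees, less where a joint would pass 70% of its speed; a pose out of reach is approached as far as the arm can. A call with a gripper value outside its range is refused whole. The fingers move at their own pace and stop on an object; "force" is the grip in N (left out, the last holds). Time passes only in rows, so rows that do not move let the fingers close. It gives the time, the measured TCP pose, the force, the opening and the grip force at its end, in the units of the state.
- state(): the state, without advancing time (a new reading comes with each control period).
- imaging.snapshot(name): name is "side" or "top"; returns the picture (420x560x3 uint8, red, green, blue); there is no depth.
- imaging.camera_params(name): a dict with "fx", "fy", "cx", "cy" (pixels), "k1" (the pictures are not rectified: a ray, as slopes to the right and down, at radius r is drawn at 1 + k1 r^2 times it, then the intrinsics apply), "position" and "attitude" of the camera in the world. Camera axes: x right, y down, z forward; pixel columns grow to the right and rows downward; lengths in m; the calibration is good to about 2 mm. A picture is of the moment at which its call begins. camera_params takes no time and is no camera call.
- bot.sign_off(): hands the job in; it is judged then, once.
The state is a dict: "time": time; "qpos": joint angles; "joint_velocities": joint speeds; "joint_efforts": joint torques, N m; "ee_pos": TCP position; "tcp_rot": TCP orientation; "ft_force": force on the tool from outside, world axes, zero at the start; "torque": the same for the moment, N m; "width": finger opening in m; "grasp_force": force on a finger pad.
Only numpy, scipy, OpenCV 4.12 (cv2) and the standard library are available. Lean on these libraries where they do the work, as an engineer would, in place of code of your own. Each camera call takes 0.05 s, during which the arm holds its last target. There are 200 camera calls.

TASK

Push or slide the round can along the table, without lifting it, fully home into the U-shaped nest, its square foot against the back stop. Then take the lid by its grip bar, drop its two lugs through the can's two notches until it sits flush, and twist it clockwise (seen from above) half-way to the lock, 45 degrees, so that the bar points across the corners of the square foot; never on to the lock click. A spring pushes the lid back, so finish while still gripping it firmly there, and leave the other things on the table where they are.

Things in the scene. Friction and masses are not known exactly. Their poses are not given: they have to be found in the camera images.
- can: loose aluminium can, 0.6 kg: square dark foot 80x80x10 mm, on it a round body 64 mm across, up to z = 62 mm. Origin: centre of the foot's underside; z up; x through the two bayonet notches (front and back, at +x and -x), along two sides of the foot. Mouth 40 mm wide through an 8 mm lip; notches 14 mm wide, reaching 28 mm from the axis. In the nest it cannot turn, but for 2 mm play each side
- can_rim (a point): centre of the can's mouth at the rim, 62 mm above the foot's underside. With the lid's bar along the can's x axis the lugs drop through; the lid then turns 0 to 90 degrees clockwise seen from above (anticlockwise is stopped). From about 10 degrees a spring turns it back with 0.04 to 0.1 N m. The lock, sprung balls, is felt from about 58 degrees and snaps in by about 85
- can_pip (a point): one of two raised 3 mm pips on the can's rim, 30 mm from the axis and 45 degrees clockwise from the notches; the lid's grip bar points at both pips in the half-way (vent) position
- lid: loose black lid, 80 g, standing upright on its hub; same after half a turn. Origin: centre of underside; z up. Hub 36 mm across, at its foot two lugs along +x and -x, 50 mm over both, 8 mm wide, 6.5 high. Disc 56 mm across, z = 17 to 23 mm; grip bar along x, 54 mm long, 12 thick (y), z = 23 to 49 mm. Seated flush, its disc lies on the can's rim and its origin is 45 mm above the can's
- lid_grip (a point): centre of the lid's grip bar, 38 mm above the lid's underside; grip across the lid's y
- nest: fixed U-shaped aluminium nest of 12 mm high rails, mouth at its -x side, roughly toward the robot. Origin: on the table, where the centre of the can's foot stands when home; x points from mouth to back stop (face at x = +40.5 mm). Inside width 84 mm, straight from x = -42 mm, flares reach x = -73 mm. The foot enters along +x with the can's x axis along the nest's
- tape_roll: brown tape roll lying flat, 81 mm across, 19 mm high; bystander (it and the lid may change sides); origin under its centre
- tape_cassette: black label cassette 46x64x18 mm, bystander
- dropper_bottle: small brown dropper bottle, 34 mm across, 114 mm high, bystander
- case_1: clear card case 65x88x13 mm, bystander
- pocket_lens: folding pocket lens 46x78x16 mm, bystander
- usb_stick: memory stick 56x17x8 mm, bystander
- screw_tray: shallow grey tray 70x95x16 mm, bystander
Mind the look-alikes: they are no part of the job. What is shaped like the lid but green or pink is not meant.

How it is judged:
On the way, in this order (a step that is already met when the one before it is completed fails the run):
1. the can stands fully home in the nest (x of can in the frame of nest above -0.004 m and y of can in the frame of nest between -0.004 and 0.004 m and angle between the x axis of can and the x axis of nest, either way round below 0.08 rad and height (world z) of can below 0.004 m and angle between can's own z axis and vertical below 0.06 rad and linear speed of can below 0.02 m/s), for 0.2 s.
2. the lid's lugs are through the notches and the lid sits flush in the can (x of can in the frame of nest above -0.004 m and y of can in the frame of nest between -0.004 and 0.004 m and angle between the x axis of can and the x axis of nest, either way round below 0.08 rad and height (world z) of can below 0.004 m and angle between can's own z axis and vertical below 0.06 rad and z of lid in the frame of can below 0.0485 m and horizontal distance between lid and can_rim below 0.005 m and angle between lid's own z axis and vertical below 0.09 rad), for 0.1 s.
At the end, for the whole second after the job is handed in: The can stands on the table fully home in the nest (within 4 mm of home, 0.08 rad); the lid sits flush in it (within 3.5 mm of full depth, 5 mm of centre), turned 45 +- 10 degrees clockwise from the entry position, still, with the fingers gripping it (over 6 N) (all of step 2 and angle between the x axis of lid and the x axis of can, either way round between 0.611 and 0.96 rad and contact force between the fingers and lid above 6 N and angular speed of lid below 0.15 rad/s); the arm keeps its last pose, push and grip.
It fails at once if the lid is turned on toward the lock (past 67 degrees) (z of lid in the frame of can below 0.0485 m and horizontal distance between lid and can_rim below 0.005 m and angle between lid's own z axis and vertical below 0.09 rad and angle between the x axis of lid and the x axis of can, either way round above 1.17 rad).
It fails at once if the can is lifted off the table or tipped over (height (world z) of can above 0.015 m or angle between can's own z axis and vertical above 0.4 rad).
It fails at once if another thing on the table is disturbed (distance of any of tape_roll, tape_cassette, dropper_bottle, case_1, pocket_lens, usb_stick, screw_tray from where it was at the start of the episode above 0.03 m).
It also fails if it takes over 67 s, if anything falls off the work surface, if the arm or the gripper's body presses on something with over 40 N, if the wrist force passes 120 N, or if a joint passes its speed limit or range.

## Working session

There is one attempt and no reset: what is moved stays moved. The work goes in short steps, Python scripts to look and compute and a tool call to move; the robot and the scene stay as the last step left them, time stands still between calls to the robot, and variables do not carry over. Pictures are saved under pics/ and viewed, at most 10 in all, crops included, and the job is handed in when it is done.

Besides the shell and the picture viewer there is one more tool, called as name(argument=value, ...) on one line, values as JSON. arm_command: Moves the arm, as the interface text tells. Its arguments: {"type":"object","properties":{"steps":{"type":"array","items":{"type":"array","items":{"type":"array","items":{"type":"number"}}}},"force":{"type":"number"}},"required":["steps"]}

```bash
mkdir -p pics; python3 - <<'E'
from cell import state, imaging, bot
import cv2
s=state(); print(s['time'],s['ee_pos'],s['tcp_rot'],s['width'],s['ft_force'],bot.grip_point_offset)
for n in('side','top'):
    cv2.imwrite(f'pics/{n}0.png',imaging.snapshot(n)[:,:,::-1]); print(n,imaging.camera_params(n))
E
```

```text
0.0 [ 0.18982931 -0.59515617  0.23074612] [ 9.88104718e-01  1.53781586e-01 -1.20816210e-04 -5.24089389e-04] 0.0852514815871789 [ 0.02807041 -0.389527    0.20344909] 0.0187
side {'fx': 501.31438596736274, 'fy': 501.31438596736274, 'cx': 272.73930196955394, 'cy': 208.6512368128328, 'k1': -0.0035364124010389708, 'position': array([ 0.51633675, -1.34644671,  0.9886571 ]), 'attitude': array([ 0.88637382, -0.01628448,  0.00401256, -0.46266637])}
top {'fx': 439.30616141971933, 'fy': 439.30616141971933, 'cx': 281.83053864832317, 'cy': 215.12458799648414, 'k1': -0.05543875949630603, 'position': array([0.48548122, 0.00393081, 1.31078665]), 'attitude': array([-0.70158259,  0.7119784 , -0.02680499,  0.01225236])}
```

View pics/side0.png

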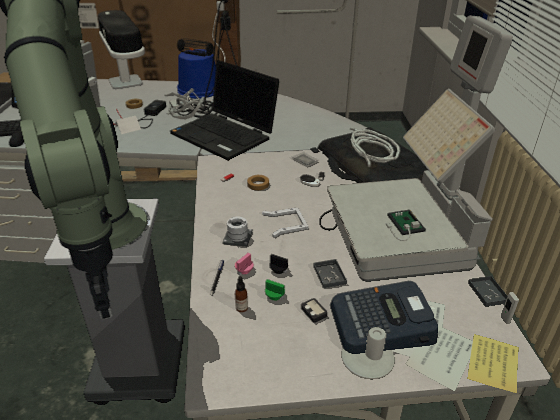

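View pics/top0.png

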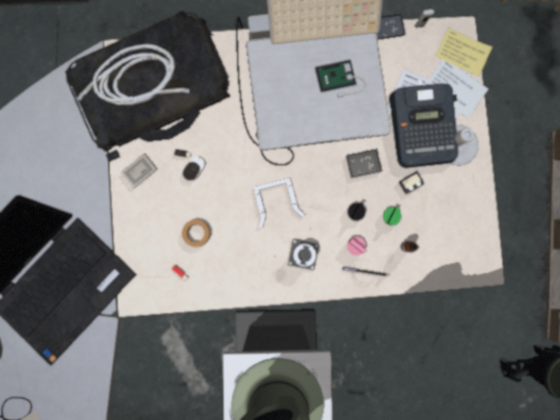

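The side view shows the can at about (237,231), the nest at (287,220), the black lid at (279,265), and pink and green look-alikes next to it. In the top view the can is at (304,254), the nest at (277,200) and the lid at (357,211). I'll enlarge both.

```bash
python3 - <<'E'
import cv2
a=cv2.imread('pics/top0.png')[165:285,240:400]; cv2.imwrite('pics/topc.png',cv2.resize(a,None,fx=5,fy=5,interpolation=cv2.INTER_CUBIC))
a=cv2.imread('pics/side0.png')[195:285,210:330]; a=cv2.convertScaleAbs(a,alpha=1.3,beta=20);cv2.imwrite('pics/sidec.png',cv2.resize(a,None,fx=6.5,fy=6.5,interpolation=cv2.INTER_CUBIC))
E
```

```text
(no output)
```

View pics/topc.png

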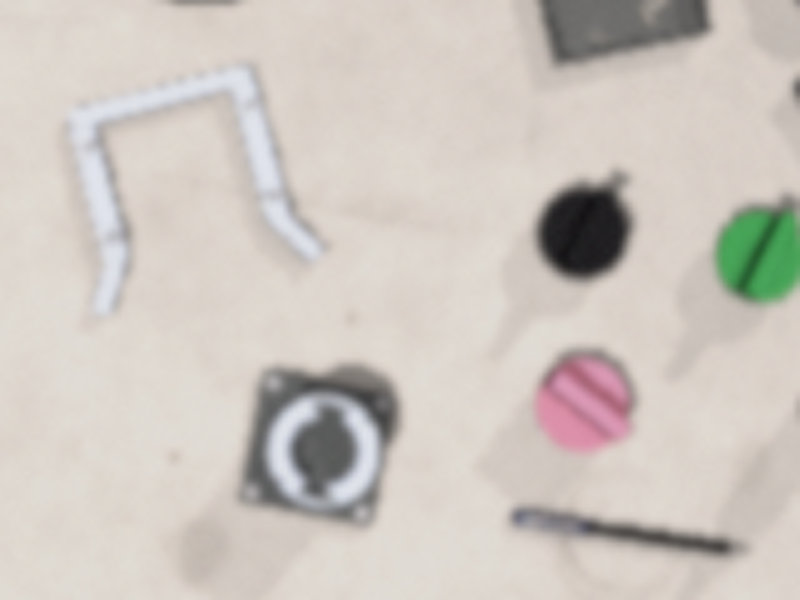

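View pics/sidec.png

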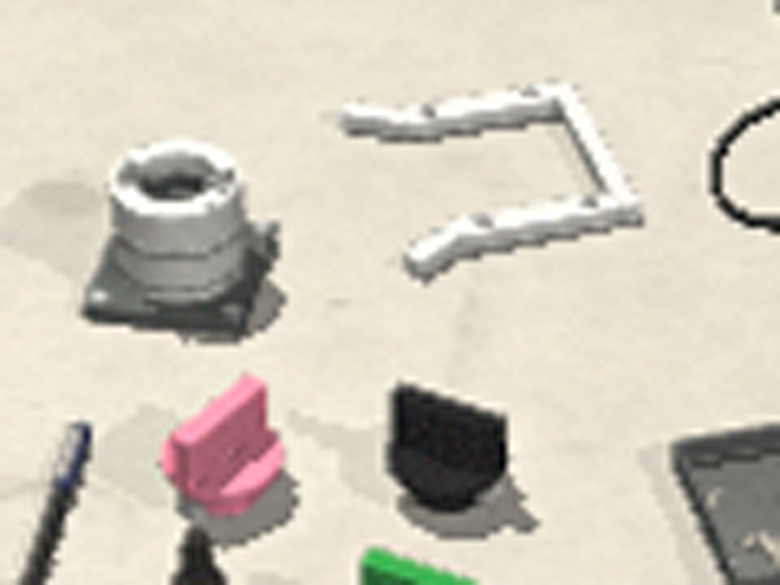

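```bash
cat > h.py <<'E'
import numpy as np
from cell import imaging
from scipy.spatial.transform import Rotation as R
from scipy.optimize import least_squares
def proj(n,P):
    c=imaging.camera_params(n); p=(np.atleast_2d(P)-c['position'])@R.from_quat(c['attitude']).as_matrix()
    s=p[:,:2]/p[:,2:]; s=s*(1+c['k1']*(s**2).sum(1,keepdims=True))
    return s*[c['fx'],c['fy']]+[c['cx'],c['cy']]
def T(q,P):
    P=np.array(P,float); c,s=np.cos(q[2]),np.sin(q[2])
    return np.c_[q[0]+c*P[:,0]-s*P[:,1],q[1]+s*P[:,0]+c*P[:,1],P[:,2]]
C={'top':(240,165,5),'side':(210,195,6.5)}
def px(n,uv):
    o=C[n]; return (np.array(uv,float)+.5)/o[2]-.5+[o[0],o[1]]
def fit(q0,obs,freez=False):
    # obs: view -> list of (u,v,X,Y,Z)  crop px
    def f(q):
        r=[]
        for n,L in obs.items():
            L=np.array(L,float); P=T(q,L[:,2:]); 
            if freez: P[:,2]+=q[3]
            r.append((proj(n,P)-px(n,L[:,:2])).ravel())
        return np.concatenate(r)
    s=least_squares(f,list(q0)+([0] if freez else []),loss='soft_l1'); return s.x,f(s.x).reshape(-1,2).round(1)
E
python3 - <<'E'
from h import *
np.set_printoptions(suppress=True,precision=4)
k=.04
can={'top':[(268,370,k,k,.01),(395,392,k,-k,.01),(370,522,-k,-k,.01),(242,502,-k,k,.01),(324,450,0,0,.062),(330,405,.028,0,.062),(316,494,-.028,0,.062)],
'side':[(178,180,0,0,.062),(85,312,-k,-k,.01) ,(245,328,k,-k,.01) if 0 else (242,325,k,-k,.01)]}
b=.0405
nest={'top':[(100,127,b,.042,.012),(232,93,b,-.042,.012),(112,238,-.042,.048,.012),(268,196,-.042,-.048,.012)],
'side':[(604,196,b,-.042,.012),(552,103,b,.042,.012),(418,125,-.042,.048,.012),(478,222,-.042,-.048,.012)]}
lid={'top':[(584,231,0,0,.023)],'side':[(398,387,-.027,0,.049),(506,415,.027,0,.049)]}
for nm,o,q in(('can',can,(.37,-.05,-.2)),('nest',nest,(.5,.0,.25)),('lid',lid,(.5,-.22,-.6))):
    for fz in(0,1):
        x,r=fit(q,o,fz); print(nm,x,np.degrees(x[2]),r.tolist())
E
```

```text
can [ 0.4405 -0.0852 -0.2019] -11.569071919737286 [[-0.7, -0.2], [0.5, 0.4], [0.6, 1.1], [-0.4, 0.1], [0.2, 0.2], [0.8, -0.5], [0.0, 1.2], [0.7, -0.3], [0.4, -0.9], [1.3, -0.3]]
can [ 0.4405 -0.085  -0.201  -0.0024] -11.516386744844826 [[-0.8, -0.1], [0.3, 0.4], [0.4, 1.0], [-0.6, 0.1], [0.1, 0.2], [0.6, -0.4], [-0.1, 1.2], [0.7, 0.3], [0.4, -0.4], [1.3, 0.2]]
nest [ 0.6068 -0.0054  0.222 ] 12.719135081566646 [[-1.0, -1.4], [0.0, -1.2], [1.1, 3.8], [1.4, 4.6], [2.2, -0.8], [2.7, -0.8], [-0.6, -1.5], [-2.3, 0.3]]
nest [ 0.6072 -0.0038  0.2232 -0.0044] 12.788264335701905 [[-1.5, -1.4], [-0.5, -1.1], [0.6, 3.8], [0.8, 4.6], [2.3, -0.0], [2.8, 0.0], [-0.5, -0.6], [-2.2, 1.1]]
lid [ 0.5641 -0.2416 -0.4414] -25.289409249990978 [[-0.6, 0.7], [0.0, 0.2], [0.7, 0.6]]
lid [ 0.564  -0.243  -0.4367  0.0028] -25.020633959028636 [[-0.0, 0.7], [-0.0, -0.2], [0.7, 0.2]]
```

```bash
python3 - <<'E'
from h import *
np.set_printoptions(suppress=True,precision=4)
b=.0405
def f(q,full=0):
    r=[]
    X=q[3]
    for n,L in {'top':[(101,128,b,.042),(232,94,b,-.042),(127,240,X,.042),(259,200,X,-.042)],'side':[(603,196,b,-.042),(552,103,b,.042)]}.items():
        L=np.array(L); P=T(q,np.c_[L[:,2:],[.012]*len(L)]); r.append((proj(n,P)-px(n,L[:,:2])).ravel())
    return np.concatenate(r)
s=least_squares(f,[.6,0,.22,-.04],loss='soft_l1');print(s.x,np.degrees(s.x[2]),f(s.x).reshape(-1,2).round(2).tolist())
q=s.x
for n in C:
    o=C[n]
    import cv2
    im=cv2.imread(f'pics/{n}c.png')
    def L(q,P,c):
        uv=((proj(n,T(q,P))-[o[0],o[1]]+.5)*o[2]-.5).round().astype(int); cv2.polylines(im,[uv],False,c,1)
    z=.012
    L(q,[(-.073,.06,z),(-.042,.042,z),(b,.042,z),(b,-.042,z),(-.042,-.042,z),(-.073,-.06,z)],(0,0,255))
    a=np.linspace(0,6.3,40)
    qc=(.4405,-.0852,-.2019); k=.04
    L(qc,[(k,k,.01),(k,-k,.01),(-k,-k,.01),(-k,k,.01),(k,k,.01)],(0,0,255))
    for r in(.032,.02): L(qc,np.c_[r*np.cos(a),r*np.sin(a),a*0+.062],(0,255,0))
    L(qc,[(.028,0,.062),(-.028,0,.062)],(0,255,0))
    ql=(.564,-.242,-.44)
    h,w,t=.027,.006,.049
    L(ql,np.c_[.028*np.cos(a),.028*np.sin(a),a*0+.023],(0,255,0)); L(ql,[(h,w,t),(h,-w,t),(-h,-w,t),(-h,w,t),(h,w,t)],(0,0,255))
    cv2.imwrite(f'pics/{n}o.png',im)
    m=im if n=='side' else m
    if n=='top': t0=im
v=[cv2.resize(cv2.imread(f'pics/{n}o.png'),(640,480 if n=='side' else 480)) for n in C]
E
```

```text
[ 0.6005 -0.0079  0.2472 -0.0244] 14.16401841882079 [[-0.6, 0.89], [0.51, 0.46], [-0.17, -0.42], [0.8, 0.28], [0.71, -0.54], [0.54, -0.41]]Traceback (most recent call last):
  File "<stdin>", line 29, in <module>
NameError: name 'm' is not defined. Did you mean: 'im'?
```

View pics/topo.png

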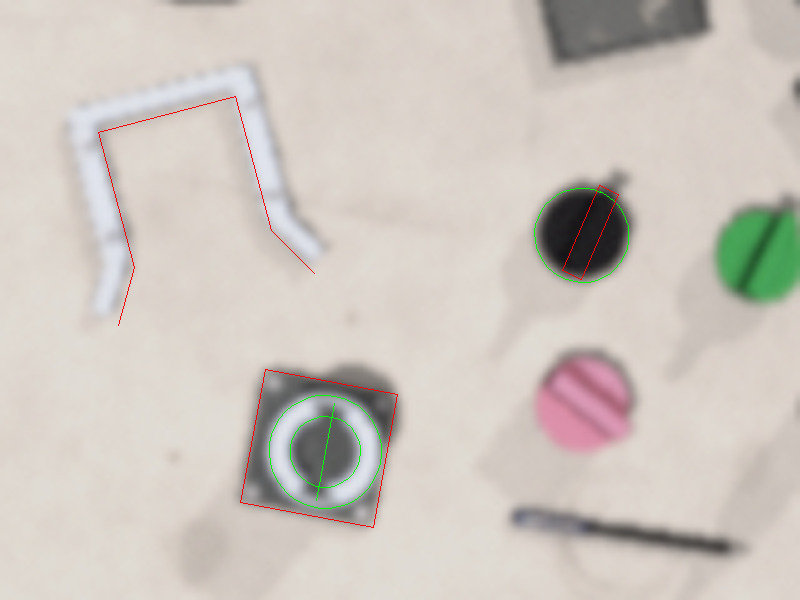

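The overlay matches the can and lid well, and the nest to a few mm; its back stop is the end reference. Now moving to above the can.

arm_command(steps=[[[1,0.021,0.0425,0,-3],[1,0.021,0.0425,0,-3],[1,0.021,0.0425,0,-3],[1,0.021,0.0425,0,-3],[1,0.021,0.0425,0,-3],[1,0.021,0.0425,0,-3],[1,0.021,0.0425,0,-3],[1,0.021,0.0425,0,-3],[1,0.021,0.0425,0,-3],[1,0.021,0.0425,0,-2.2]]], force=30)

```text
time: 1.1
ee_pos: [0.4003, -0.1686, 0.2314]
tcp_rot: [0.995, -0.101, 0.0, 0.0]
ft_force: [0.9, -2.1, -0.0]
width: 0.0854
grasp_force: 0.0
```

arm_command(steps=[[[1,0.02,0.0425,0,0],[1,0.0205,0.0425,0,0],[1,0,0,0,0],[1,0,0,0,0]]])

```text
time: 1.5
ee_pos: [0.4405, -0.0847, 0.2311]
tcp_rot: [0.995, -0.099, -0.0, -0.0]
ft_force: [0.1, -0.3, -0.7]
width: 0.0852
grasp_force: 0.0
```

arm_command(steps=[[[1,0,0,-0.045,0],[1,0,0,-0.045,0],[1,0,0,-0.045,0],[1,0,0,-0.03,0],[1,0,0,-0.02,0],[1,0,0,-0.02,0],[1,0,0,0,0],[0,0,0,0,0],[0,0,0,0,0],[0,0,0,0,0]]], force=30)

```text
time: 2.5
ee_pos: [0.4407, -0.0859, 0.0275]
tcp_rot: [0.995, -0.101, 0.001, 0.0]
ft_force: [-2.1, 0.3, 5.3]
width: 0.0645
grasp_force: 32.9
```

arm_command(steps=[[[0,0,0,0,0],[0,0,0,0,0],[0,0,0,0,0]]])

```text
time: 2.8
ee_pos: [0.4407, -0.0859, 0.0275]
tcp_rot: [0.995, -0.101, 0.001, 0.0]
ft_force: [-2.9, -0.6, 10.8]
width: 0.0645
grasp_force: 33.4
```

arm_command(steps=[[[0,0.004,0.0072,0,4.2],[0,0.004,0.0072,0,4.2],[0,0.004,0.0072,0,4.2],[0,0.004,0.0072,0,4.2],[0,0.004,0.0072,0,4.2],[0,0.004,0.0072,0,4.4],[0,0,0,0,0],[0,0,0,0,0]]])

```text
time: 3.6
ee_pos: [0.4656, -0.0422, 0.0275]
tcp_rot: [0.993, 0.121, 0.001, 0.0]
ft_force: [1.9, 2.8, 5.4]
width: 0.0642
grasp_force: 32.9
```

```bash
python3 - <<'E'
from cell import state, imaging
import cv2
s=state(); print(s['ee_pos'],s['ft_force'])
a=imaging.snapshot('top')[:,:,::-1][165:285,230:350]; b=imaging.snapshot('side')[:,:,::-1][170:270,220:340]
b=cv2.convertScaleAbs(b,alpha=1.3,beta=20)
cv2.imwrite('pics/m1.png',cv2.hconcat([cv2.resize(a,(400,400),interpolation=cv2.INTER_CUBIC),cv2.copyMakeBorder(cv2.resize(b,(400,333),interpolation=cv2.INTER_CUBIC),0,67,0,0,0)]))
E
```

```text
[ 0.46564328 -0.04217478  0.02751596] [1.89083207 2.76243089 5.37010537]
```

View pics/m1.png

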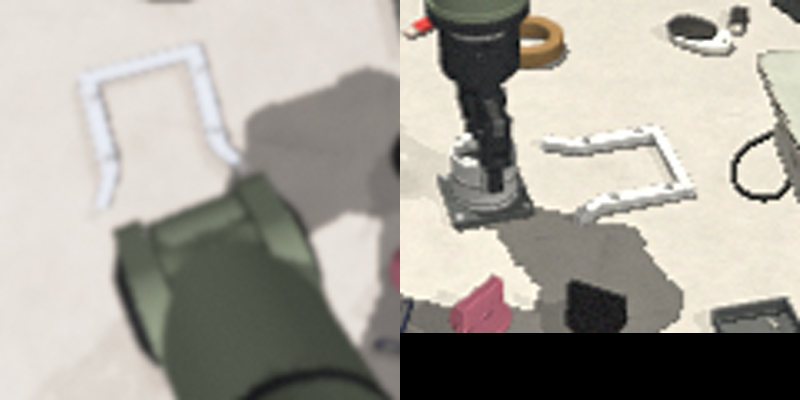

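The can is held and squared at the nest mouth (side tile of the picture, can about (485,185), mouth about (560,180)). Sliding it in.

arm_command(steps=[[[0,0.0145,0.0037,0,0],[0,0.0145,0.0037,0,0],[0,0.0145,0.0037,0,0],[0,0.0145,0.0037,0,0],[0,0.0145,0.0037,0,0],[0,0,0,0,0]]])

```text
time: 4.3
ee_pos: [0.5359, -0.023, 0.027]
tcp_rot: [0.993, 0.121, -0.002, -0.0]
ft_force: [-11.6, 6.8, 5.6]
width: 0.0641
grasp_force: 32.7
```

arm_command(steps=[[[0,0.0097,0.0025,0,0],[0,0.0097,0.0025,0,0],[0,0.0097,0.0025,0,0],[0,0,0,0,0]]])

```text
time: 4.7
ee_pos: [0.5665, -0.0138, 0.0276]
tcp_rot: [0.993, 0.122, 0.0, -0.001]
ft_force: [-8.6, 14.6, 14.1]
width: 0.0602
grasp_force: 28.2
```

arm_command(steps=[[[0,-0.0007,0.003,0,0],[0.4,0,0,0,0],[1,0,0,0,0],[1,0,0,0,0],[1,0,0,0.045,0],[1,0,0,0.045,0],[1,-0.05,0,0.045,0],[1,-0.05,0,0.045,0],[1,-0.045,-0.02,0,0],[1,-0.045,-0.02,0,0]]])

```text
time: 5.7
ee_pos: [0.3998, -0.0536, 0.1841]
tcp_rot: [0.993, 0.121, 0.001, 0.0]
ft_force: [1.1, -1.7, -0.8]
width: 0.0856
grasp_force: 0.0
```

```bash
python3 - <<'E'
from cell import state, imaging
import cv2
s=state(); print(s['time'],s['ee_pos'],s['ft_force'])
a=imaging.snapshot('top')[:,:,::-1][165:265,240:340]; b=imaging.snapshot('side')[:,:,::-1][190:250,240:320]
cv2.imwrite('pics/t1.png',a);cv2.imwrite('pics/s1.png',b)
b=cv2.convertScaleAbs(b,alpha=1.3,beta=20)
cv2.imwrite('pics/m2.png',cv2.hconcat([cv2.resize(a,(400,400),interpolation=cv2.INTER_CUBIC),cv2.copyMakeBorder(cv2.resize(b,(400,300),interpolation=cv2.INTER_CUBIC),0,100,0,0,0)]))
E
```

```text
5.7 [ 0.39981561 -0.05364406  0.184148  ] [ 1.05318889 -1.68063422 -0.84954109]
```

View pics/m2.png

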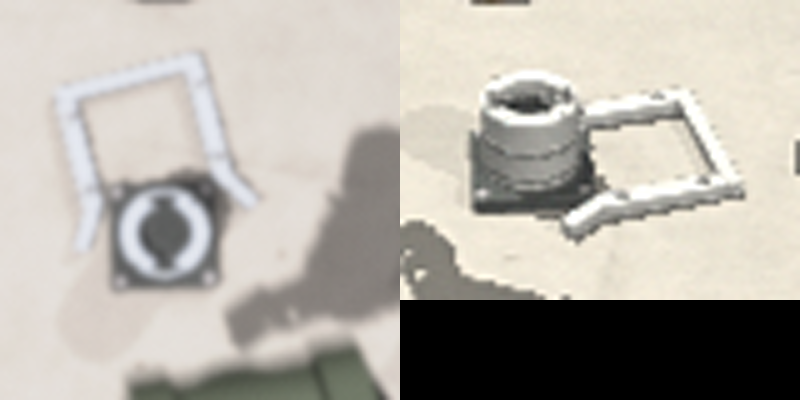

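```bash
cat > c.py <<'E'
from h import *
import h
np.set_printoptions(suppress=True,precision=4)
h.C={'top':(240,165,4),'side':(240,190,5)}
k=.04
can={'top':[(111,180,k,k,.01),(217,181,k,-k,.01),(218,286,-k,-k,.01),(112,289,-k,k,.01),(164,234,0,0,.062),(163,198,.028,0,.062),(165,272,-.028,0,.062)],
'side':[(131,101,0,0,.062),(72,211,-k,-k,.01)]}
x,r=fit((.5,-.04,0),can); print(x,np.degrees(x[2]),r.tolist())
b=.0405
nest={'top':[(79,103,b,.042,.012),(189,77,b,-.042,.012)],'side':[(320,169,b,-.042,.012),(282,104,b,.042,.012)]}
n,r=fit((.6,-.01,.24),nest);print(n,np.degrees(n[2]),r.tolist())
d=x[:2]-n[:2];c,s=np.cos(n[2]),np.sin(n[2]); print('can in nest',c*d[0]+s*d[1],-s*d[0]+c*d[1])
E
python3 c.py
```

```text
[ 0.5321 -0.0196 -0.0041] -0.23564570798246373 [[-0.3, 0.7], [0.1, 0.1], [0.2, 0.9], [-0.3, 0.4], [0.4, -0.2], [0.5, -1.0], [0.2, 0.2], [0.7, -0.6], [0.6, -2.0]]
[ 0.602  -0.0077  0.2272] 13.017510766424067 [[-0.1, -0.1], [-0.1, -0.3], [-0.3, 0.9], [-0.2, -0.3]]
can in nest -0.07083380288403027 0.004126749116805266
```

The can (164,234 in the left tile) is stuck askew at the right flare: yaw is about 0° and it is 71 mm short. The grip slipped. I'll push the foot's flat rear edge with two half-open fingertips, which squares it as it goes.

arm_command(steps=[[[-0.15,0.03,0.006,0,0],[-0.15,0.031,0.0056,0,0],[-0.15,0,0,-0.045,0],[-0.15,0,0,-0.045,0],[-0.15,0,0,-0.045,0],[-0.15,0,0,-0.02,0],[-0.15,0,0,-0.015,0],[-0.15,0,0,0,0]]])

```text
time: 6.6
ee_pos: [0.4613, -0.0415, 0.0117]
tcp_rot: [0.993, 0.121, -0.001, -0.0]
ft_force: [0.2, 0.1, 0.1]
width: 0.0363
grasp_force: 0.0
```

arm_command(steps=[[[-0.15,0,0,-0.006,0],[-0.15,0,0,-0.002,0],[-0.15,0,0,0,0],[-0.15,0,0,0,0]]])

```text
time: 7.0
ee_pos: [0.4623, -0.0417, 0.0057]
tcp_rot: [0.993, 0.121, 0.0, 0.0]
ft_force: [0.3, 0.2, 0.3]
width: 0.0365
grasp_force: 0.0
```

arm_command(steps=[[[-0.15,0,0,-0.002,0],[-0.15,0,0,0,0]]])

```text
time: 7.2
ee_pos: [0.4621, -0.0417, 0.0032]
tcp_rot: [0.993, 0.121, 0.0, 0.0]
ft_force: [0.7, -0.7, 0.6]
width: 0.0363
grasp_force: 0.0
```

arm_command(steps=[[[-0.15,0,0,-0.002,0],[-0.15,0,0,0,0],[-0.15,0.0097,0.0024,0,0],[-0.15,0.0097,0.0024,0,0],[-0.15,0.0097,0.0024,0,0],[-0.15,0,0,0,0]]])

```text
time: 7.8
ee_pos: [0.4925, -0.0341, 0.0011]
tcp_rot: [0.993, 0.121, 0.0, -0.0]
ft_force: [-0.4, -0.5, -0.3]
width: 0.0365
grasp_force: 0.0
```

arm_command(steps=[[[-0.15,0.0097,0.0024,0,0],[-0.15,0.0097,0.0024,0,0],[-0.15,0,0,0,0]]])

```text
time: 8.1
ee_pos: [0.5117, -0.0292, 0.0012]
tcp_rot: [0.993, 0.121, 0.001, -0.0]
ft_force: [1.0, -0.3, 0.0]
width: 0.0364
grasp_force: 0.0
```

arm_command(steps=[[[-0.15,0.0097,0.0024,0,0],[-0.15,0.0097,0.0024,0,0],[-0.15,0,0,0,0]]])

```text
time: 8.4
ee_pos: [0.5313, -0.0242, 0.0013]
tcp_rot: [0.993, 0.121, 0.001, -0.0]
ft_force: [0.1, 0.3, -0.2]
width: 0.0363
grasp_force: 0.0
```

```bash
python3 - <<'E'
from cell import state, imaging
import cv2
b=imaging.snapshot('side')[:,:,::-1][190:250,240:320]
b=cv2.convertScaleAbs(b,alpha=1.3,beta=20)
cv2.imwrite('pics/m3.png',cv2.resize(b,(560,420),interpolation=cv2.INTER_CUBIC))
E
```

```text
(no output)
```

View pics/m3.png

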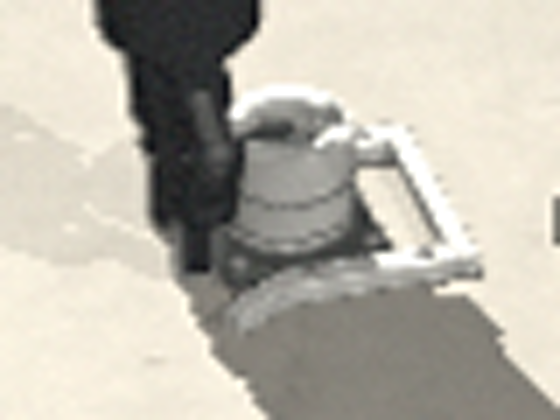

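The can (295,190) is now squarely between the rails and being pushed at its foot. About 20 mm is left, so I'll continue until it meets the stop.

arm_command(steps=[[[-0.15,0.0097,0.0024,0,0],[-0.15,0.0049,0.0012,0,0],[-0.15,0,0,0,0]]])

```text
time: 8.75
ee_pos: [0.545, -0.021, 0.0012]
tcp_rot: [0.993, 0.121, 0.0, -0.0]
ft_force: [-0.2, 0.4, 0.3]
width: 0.0361
grasp_force: 0.0
```

arm_command(steps=[[[-0.15,0.0029,0.0007,0,0],[-0.15,0.0029,0.0007,0,0],[-0.15,0,0,0,0]]])

```text
time: 9.05
ee_pos: [0.5506, -0.0198, 0.0012]
tcp_rot: [0.993, 0.121, 0.0, -0.0]
ft_force: [0.2, -0.1, 0.9]
width: 0.0364
grasp_force: 0.2
```

arm_command(steps=[[[-0.15,0.002,0.0005,0,0],[-0.15,0.002,0.0005,0,0],[-0.15,0,0,0,0]]])

```text
time: 9.35
ee_pos: [0.5547, -0.0187, 0.0012]
tcp_rot: [0.993, 0.121, 0.0, -0.0]
ft_force: [-0.8, -1.8, -1.0]
width: 0.0364
grasp_force: 0.4
```

arm_command(steps=[[[-0.15,0.002,0.0005,0,0],[-0.15,0,0,0,0]]])

```text
time: 9.55
ee_pos: [0.5563, -0.0183, 0.0012]
tcp_rot: [0.993, 0.121, -0.0, -0.0]
ft_force: [-3.7, -1.3, 0.3]
width: 0.0363
grasp_force: 1.9
```

arm_command(steps=[[[-0.15,0.002,0.0005,0,0],[-0.15,0,0,0,0]]])

```text
time: 9.75
ee_pos: [0.5564, -0.0183, 0.0009]
tcp_rot: [0.993, 0.121, -0.002, 0.0]
ft_force: [-14.0, -2.2, 8.4]
width: 0.036
grasp_force: 6.9
```

arm_command(steps=[[[-0.15,-0.0146,-0.0036,0,0],[-0.15,-0.0146,-0.0036,0,0],[-0.15,0,0,0.04,0],[-0.15,0,0,0.045,0],[-0.15,0,0,0.045,0],[0.2,-0.01,-0.04,0.02,-6],[0.2,-0.01,-0.04,0,-6],[0.2,-0.01,-0.04,0,-6],[0.2,-0.01,-0.045,0,-6],[0.2,-0.01,-0.045,0,-6]]])

```text
time: 10.75
ee_pos: [0.4792, -0.2367, 0.1517]
tcp_rot: [0.99, -0.142, 0.001, 0.0]
ft_force: [0.6, -0.1, 0.6]
width: 0.0513
grasp_force: 0.0
```

```bash
python3 - <<'E'
from cell import state, imaging
import cv2
s=state(); print(s['time'],s['ee_pos'],s['tcp_rot'])
t=imaging.snapshot('top')[:,:,::-1];d=imaging.snapshot('side')[:,:,::-1]
cv2.imwrite('pics/t2.png',t);cv2.imwrite('pics/s2.png',d)
R=lambda a,w,h:cv2.resize(a,(w,h),interpolation=cv2.INTER_CUBIC)
a=R(t[170:230,245:305],420,420)                     # x7
b=R(cv2.convertScaleAbs(d[192:242,255:309],alpha=1.2,beta=10),378,350) # x7
o=cv2.imread('pics/top0.png')[197:223,345:371]; o=R(cv2.convertScaleAbs(o,alpha=4,beta=-60),180,180)
p=cv2.imread('pics/side0.png')[250:276,262:292]; p=R(cv2.convertScaleAbs(p,alpha=3,beta=0),180,156)
import numpy as np
m=np.zeros((600,800,3),np.uint8); m[:420,:420]=a; m[:350,420:798]=b; m[420:600,:180]=o; m[420:576,200:380]=p
cv2.imwrite('pics/m4.png',m)
E
```

```text
10.75 [ 0.47920163 -0.23674113  0.15172219] [ 9.89872985e-01 -1.41952394e-01  9.86344283e-04  1.37739285e-04]
```

View pics/m4.png

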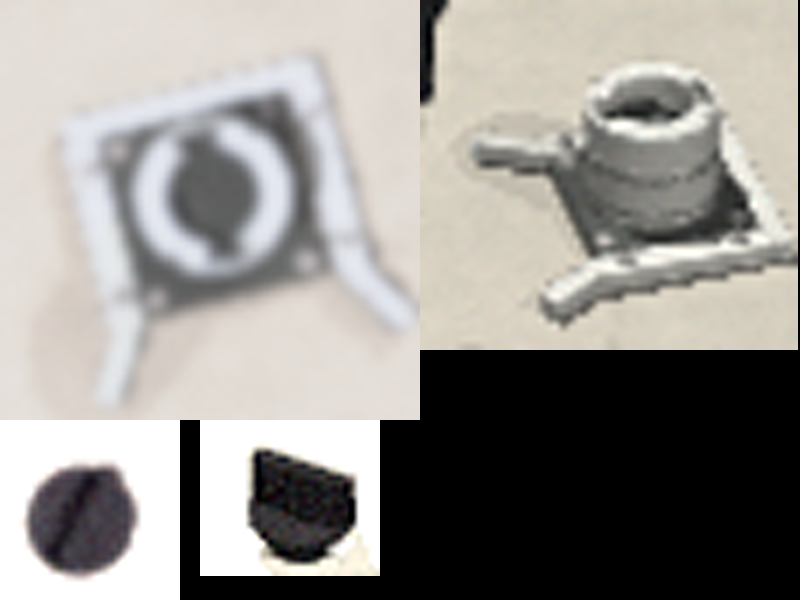

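The can is home in the nest (left tile, centre about (213,195)), and the dark stripe on the black lid gives the direction of its bar. Refitting both.

```bash
python3 - <<'E'
from h import *
import h
np.set_printoptions(suppress=True,precision=4)
h.C={'top':(245,170,7),'side':(255,192,7)}
k=.04
can={'top':[(145,311,-k,k,.01),(328,268,-k,-k,.01),(214,194,0,0,.062),(197,140,.028,0,.062),(230,250,-.028,0,.062),(112,130,k,k,.01)],
'side':[(230,105,0,0,.062)]}
x,r=fit((.6,-.01,.24),can); print(x,np.degrees(x[2]),r.tolist())
nest={'top':[(105,142,.0405,.042,.012),(292,92,.0405,-.042,.012)],'side':[(342,233,.0405,-.042,.012)]}
x,r=fit((.6,-.01,.24),nest); print(x,np.degrees(x[2]),r.tolist())
h.C={'top':(345,197,180/26),'side':(262,250,6)}
s,e=[53,134],[99,62]
lid={'top':[(80,102,0,0,.023)],'side':[(54,30,-.027,0.006,.049),(155,58,.027,.006,.049)]}
x,r=fit((.56,-.24,-.5),lid); print(x,np.degrees(x[2]),r.tolist())
lid['top']+=[(50,136,-.027,.006,.023),(101,58,.027,.006,.023)]
x,r=fit((.56,-.24,-.5),lid); print(x,np.degrees(x[2]),r.tolist())
lid['side']=[(105,46,0,0,.049)]
x,r=fit((.56,-.24,-.5),lid); print(x,np.degrees(x[2]),r.tolist())
E
```

```text
[ 0.6069 -0.0049  0.2086] 11.950849925542657 [[-0.1, 0.6], [0.1, 0.8], [0.3, -0.4], [0.6, -2.3], [0.2, 1.1], [-1.3, 0.3], [1.9, -0.6]]
[ 0.6034 -0.0081  0.2343] 13.42261575167326 [[-0.2, 0.1], [0.5, 0.3], [0.4, -0.5]]
[ 0.5614 -0.2453 -0.445 ] -25.495270942519607 [[0.9, 1.1], [0.2, -0.7], [0.6, -0.6]]
[ 0.5614 -0.2457 -0.4822] -27.63029286156268 [[1.1, 1.1], [-0.4, 3.4], [0.2, -1.6], [0.4, -0.8], [0.5, -0.2]]
[ 0.5638 -0.2443 -0.5549] -31.790880885980712 [[0.5, 0.3], [-1.5, 2.2], [0.3, -2.2], [0.3, 0.0]]
```

arm_command(steps=[[[0.2,0.042,-0.003,0,-4],[0.2,0.042,-0.003,0,-4],[0.2,0,0,0,-3.7],[0.2,0,0,-0.045,0],[0.2,0,0,-0.045,0],[0.2,0,0,-0.02,0],[0.2,0,0,-0.013,0],[0.2,0,0,0,0],[0.2,0,0,0,0]]])

```text
time: 11.75
ee_pos: [0.5638, -0.2412, 0.0292]
tcp_rot: [0.971, -0.24, 0.001, 0.0]
ft_force: [-0.3, 0.8, -0.3]
width: 0.0512
grasp_force: 0.0
```

Closing gently with a moderate force.

arm_command(steps=[[[-1,0,0,0,0],[-1,0,0,0,0],[-1,0,0,0,0],[-1,0,0,0,0],[-1,0,0,0,0]]], force=60)

```text
time: 12.25
ee_pos: [0.5636, -0.2413, 0.0293]
tcp_rot: [0.971, -0.24, 0.001, 0.0]
ft_force: [-1.9, 0.5, 9.0]
width: 0.0106
grasp_force: 59.2
```

arm_command(steps=[[[-1,0,0,0,0],[-1,0,0,0,0]]])

```text
time: 12.45
ee_pos: [0.5636, -0.2413, 0.0293]
tcp_rot: [0.971, -0.24, 0.001, 0.0]
ft_force: [-1.9, 0.9, 9.9]
width: 0.0108
grasp_force: 59.2
```

arm_command(steps=[[[-1,0,0,0.025,0],[-1,0,0,0.04,0],[-1,0,0,0.04,0],[-1,0.007,0.0393,0,6.8],[-1,0.007,0.0393,0,6.8],[-1,0.007,0.0393,0,6.8],[-1,0.007,0.0393,0,6.8],[-1,0.007,0.0393,0,6.8],[-1,0.0074,0.0393,0,6.8],[-1,0,0,0,0]]])

```text
time: 13.45
ee_pos: [0.6061, 0.0012, 0.1337]
tcp_rot: [0.993, 0.118, 0.001, -0.002]
ft_force: [0.4, -0.4, -1.4]
width: 0.0106
grasp_force: 58.7
```

```bash
python3 - <<'E'
from cell import state, imaging
import cv2
s=state(); print(s['time'],s['ee_pos'],s['tcp_rot'],s['width'],s['grasp_force'])
d=imaging.snapshot('side')[:,:,::-1]; cv2.imwrite('pics/s3.png',d)
cv2.imwrite('pics/m5.png',cv2.resize(cv2.convertScaleAbs(d[160:240,245:325],alpha=1.8,beta=25),(600,600),interpolation=cv2.INTER_CUBIC))
E
```

```text
13.45 [0.60611176 0.00123328 0.13370726] [ 9.92952951e-01  1.18497034e-01  7.74173814e-04 -1.51356118e-03] 0.010590397446223197 58.7372624874115
```

View pics/m5.png

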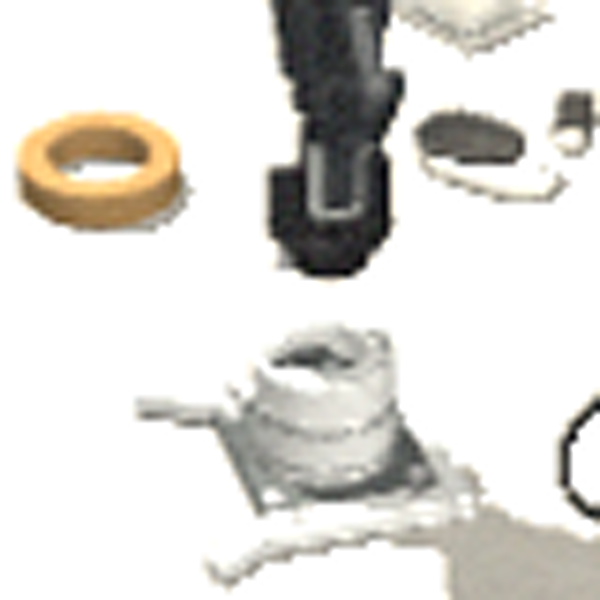

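The lid hangs over the can (disc spans x about 268–392 in the crop, mouth centre about (322,362)). I'll measure its offset from the tool axis in numbers.

```bash
python3 - <<'E'
from h import *
from cell import state
import cv2
np.set_printoptions(suppress=True,precision=4)
s=state(); e=s['ee_pos']; print(e,s['tcp_rot'][1])
g=cv2.imread('pics/s3.png').max(2).astype(int)
for r in range(181,199): 
    d=np.where(g[r,270:310]<70)[0]+270
    if len(d): print(r,d.min(),d.max(),end=' | ')
print()
yaw=2*np.arcsin(s['tcp_rot'][1]); a=np.linspace(0,2*np.pi,200)
for off in(-.004,-.002,0,.002):
    q=(e[0]+off*np.cos(yaw),e[1]+off*np.sin(yaw),yaw); z=e[2]-.0293
    P=proj('side',T(q,np.vstack([np.c_[.028*np.cos(a),.028*np.sin(a),a*0+z+h] for h in(.017,.023)])))
    B=proj('side',T(q,[(-.027,0,z+.049),(.027,0,z+.049)]))
    print(off,'disc u',P[:,0].min(),P[:,0].max(),'v max',P[:,1].max(),'bar',B.ravel())
# can rim in the same picture: bright rim extents
gs=g[203:214]
P=proj('side',T((.606,-.0055,.23),np.c_[.032*np.cos(a),.032*np.sin(a),a*0+.062])); print('rim',P.min(0),P.max(0))
G=cv2.imread('pics/s2.png').astype(int).max(2)
for r in range(200,226): print(r,G[r,268:314].tolist())
E
```

```text
[ 0.6058 -0.0022  0.1335] 0.11544138884744463
181 285 309 | 182 281 296 | 183 281 296 | 184 281 305 | 185 281 308 | 186 281 296 | 187 281 296 | 188 281 296 | 189 281 296 | 190 281 296 | 191 281 296 | 192 282 295 | 193 283 294 | 194 283 293 | 195 283 293 | 196 285 291 | 
-0.004 disc u 279.2020364719887 296.7988041375964 v max 195.26852660480847 bar [279.837  183.1496 296.2535 180.6788]
-0.002 disc u 279.80628268613697 297.39918863230696 v max 195.17321413328503 bar [280.4492 183.0575 296.857  180.588 ]
0 disc u 280.4091105444341 297.99925675392643 v max 195.07795253951585 bar [281.0611 182.9654 297.4602 180.4972]
0.002 disc u 281.0116223357496 298.59900873379297 v max 194.9827417858312 bar [281.6727 182.8733 298.063  180.4065]
rim [279.2817 200.623 ] [298.9575 211.7902]
200 [173, 174, 172, 170, 172, 175, 174, 172, 173, 173, 171, 172, 173, 171, 173, 171, 167, 167, 167, 160, 159, 167, 168, 168, 169, 170, 171, 171, 168, 172, 171, 171, 170, 168, 173, 172, 174, 170, 170, 168, 171, 171, 170, 172, 168, 169]
201 [171, 170, 168, 169, 169, 169, 171, 170, 172, 171, 172, 173, 171, 171, 167, 173, 
[... 4762 characters left out ...]
9, 60, 87, 180, 188, 183, 145, 160, 170, 172, 170, 168, 168, 168]
223 [173, 172, 168, 168, 168, 170, 156, 158, 103, 53, 67, 73, 73, 68, 71, 95, 96, 87, 87, 90, 94, 92, 91, 104, 119, 86, 56, 43, 35, 35, 33, 54, 73, 57, 54, 159, 185, 186, 174, 171, 174, 172, 171, 170, 169, 167]
224 [166, 170, 168, 169, 167, 168, 165, 157, 154, 73, 60, 72, 70, 71, 74, 75, 64, 66, 70, 90, 81, 79, 74, 69, 57, 44, 35, 34, 31, 34, 35, 43, 69, 40, 74, 125, 181, 185, 184, 150, 166, 172, 171, 169, 170, 168]
225 [167, 169, 170, 169, 170, 170, 169, 159, 157, 101, 51, 64, 105, 114, 83, 73, 70, 45, 39, 43, 40, 40, 38, 33, 32, 36, 45, 33, 40, 59, 82, 122, 99, 129, 179, 187, 179, 185, 186, 189, 175, 170, 172, 170, 169, 168]
```

arm_command(steps=[[[-1,-0.0023,-0.0005,0,0],[-1,0,0,-0.02,0],[-1,0,0,-0.017,0],[-1,0,0,0,0],[-1,0,0,0,0],[-1,0,0,0,0]]], force=60)

```text
time: 14.1
ee_pos: [0.6036, -0.0063, 0.0972]
tcp_rot: [0.994, 0.113, 0.001, 0.0]
ft_force: [-0.1, 0.2, -1.0]
width: 0.0106
grasp_force: 58.7
```

arm_command(steps=[[[-1,0,0,-0.003,0],[-1,0,0,-0.003,0],[-1,0,0,-0.002,0],[-1,0,0,0,0]]])

```text
time: 14.5
ee_pos: [0.6043, -0.005, 0.0902]
tcp_rot: [0.994, 0.113, 0.001, -0.0]
ft_force: [-7.7, 2.4, 32.3]
width: 0.0107
grasp_force: 64.0
```

```bash
python3 -c "
from cell import state
s=state();print(s['torque'],s['ft_force'],s['tcp_rot'])"
```

```text
[ 9.83786652e-04  1.84073924e+00 -3.78974424e-02] [-7.6916626   2.43793323 32.30222607] [ 9.93564292e-01  1.13260910e-01  1.40119748e-03 -3.56944666e-05]
```

arm_command(steps=[[[-1,0,0,0.001,0],[-1,0,0,0,0],[-1,0.0015,0.0004,0,0],[-1,0,0,0,0]]])

```text
time: 14.9
ee_pos: [0.6048, -0.0052, 0.0904]
tcp_rot: [0.994, 0.113, 0.0, 0.0]
ft_force: [-8.1, 1.0, 21.9]
width: 0.0105
grasp_force: 62.5
```

```bash
python3 -c "
from cell import state
s=state();print(s['torque'],s['ft_force'],s['tcp_rot'])"
```

```text
[-0.12637947  1.85987951 -0.08064116] [-8.13798371  0.95695287 21.86213172] [9.93581676e-01 1.13116695e-01 2.29963660e-04 1.17315641e-04]
```

arm_command(steps=[[[-1,-0.001,0.0015,0,0],[-1,0,0,0,0],[-1,-0.0005,0.0015,0,0],[-1,0,0,0,0]]])

```text
time: 15.3
ee_pos: [0.6034, -0.0024, 0.0895]
tcp_rot: [0.994, 0.113, 0.0, 0.0]
ft_force: [-0.5, 1.0, -0.8]
width: 0.0105
grasp_force: 59.2
```

```bash
python3 -c "
from cell import state
s=state();print(s['torque'],s['ft_force'],s['tcp_rot'])"
```

```text
[-0.02047547  0.02848644  0.02788206] [-0.45028725  0.97276042 -0.79689366] [9.93588027e-01 1.13060683e-01 3.33353842e-04 6.36170387e-05]
```

It has dropped into the notches (force gone). Lowering further.

arm_command(steps=[[[-1,0,0,-0.003,0],[-1,0,0,0,0],[-1,0,0,-0.003,0],[-1,0,0,0,0]]])

```text
time: 15.7
ee_pos: [0.6032, -0.0021, 0.0827]
tcp_rot: [0.994, 0.113, -0.0, -0.0]
ft_force: [0.2, 0.5, -1.3]
width: 0.0109
grasp_force: 59.1
```

```bash
python3 -c "
from cell import state
s=state();print(s['torque'],s['ft_force'],s['tcp_rot'])"
```

```text
[ 0.22363573 -0.22372867  0.00374836] [ 0.2025261   0.46777369 -1.27993663] [ 9.93571231e-01  1.13208535e-01 -8.18575671e-05 -1.74203859e-04]
```

arm_command(steps=[[[-1,0,0,-0.003,0],[-1,0,0,-0.002,0],[-1,0,0,-0.002,0],[-1,0,0,0,0],[-1,0,0,0,0]]])

```text
time: 16.2
ee_pos: [0.6032, -0.0022, 0.0761]
tcp_rot: [0.994, 0.113, -0.0, -0.0]
ft_force: [1.7, 1.9, -3.5]
width: 0.0104
grasp_force: 59.0
```

arm_command(steps=[[[-1,0,0,-0.001,0],[-1,0,0,0,0],[-1,0,0,0,0]]])

```text
time: 16.5
ee_pos: [0.6032, -0.0023, 0.0752]
tcp_rot: [0.994, 0.113, 0.0, -0.0]
ft_force: [1.0, 1.6, -0.3]
width: 0.0105
grasp_force: 59.2
```

arm_command(steps=[[[-1,0,0,-0.001,0],[-1,0,0,0,0],[-1,0,0,-0.0005,0],[-1,0,0,0,0]]])

```text
time: 16.9
ee_pos: [0.6033, -0.0024, 0.0742]
tcp_rot: [0.994, 0.113, 0.0, 0.0]
ft_force: [-2.3, 1.0, 9.2]
width: 0.0106
grasp_force: 60.6
```

Seated flush at z = 74.2 mm, as expected. Tightening the grip and twisting clockwise in two stages.

arm_command(steps=[[[-1,0,0,0,0],[-1,0,0,0,0],[-1,0,0,0,-4],[-1,0,0,0,-4],[-1,0,0,0,-4],[-1,0,0,0,-4],[-1,0,0,0,-4],[-1,0,0,0,0],[-1,0,0,0,0]]], force=80)

```text
time: 17.8
ee_pos: [0.6035, -0.002, 0.0742]
tcp_rot: [0.998, -0.061, 0.0, -0.0]
ft_force: [-0.8, 1.9, 8.9]
width: 0.0101
grasp_force: 81.6
```

```bash
python3 -c "
from cell import state
import numpy as np
s=state();print(s['torque'],s['ft_force'],np.degrees(2*np.arcsin(s['tcp_rot'][1])))"
```

```text
[ 0.54558972 -0.16614785 -0.01030799] [-0.7865604   1.86466839  8.88430325] -7.003055674833136
```

arm_command(steps=[[[-1,0,0,0,-4],[-1,0,0,0,-4],[-1,0,0,0,-4],[-1,0,0,0,-4],[-1,0,0,0,-4],[-1,0,0,0,-5],[-1,0,0,0,0],[-1,0,0,0,0],[-1,0,0,0,0]]])

```text
time: 18.7
ee_pos: [0.6037, -0.0018, 0.0742]
tcp_rot: [0.961, -0.276, 0.0, -0.0]
ft_force: [1.3, 4.5, 8.0]
width: 0.0102
grasp_force: 81.6
```

```bash
python3 - <<'E'
from cell import state,imaging
import numpy as np, cv2
from h import *
s=state();print(s['torque'],s['ft_force'],np.degrees(2*np.arcsin(s['tcp_rot'][1])),s['ee_pos'])
t=imaging.snapshot('top')[:,:,::-1];d=imaging.snapshot('side')[:,:,::-1]
cv2.imwrite('pics/t4.png',t);cv2.imwrite('pics/s4.png',d)
e=s['ee_pos'];g=d.max(2).astype(int)
for yaw in(-32,-20,13):
    q=(e[0],e[1],np.radians(yaw));P=[]
    for Y in(.006,-.006):
        for X in(-.027,.027):
            for Z in(.068,.094): P.append((X,Y,Z))
    p=proj('side',T(q,P)); print(yaw,'bar',p.min(0).round(1),p.max(0).round(1))
for r in range(184,216): print(r,''.join('#' if v<45 else '+' if v<80 else '.' for v in g[r,270:312]))
E
```

```text
[ 0.78920766 -0.3324602   0.06045152] [1.28501638 4.51075895 7.97231684] -31.984833903545677 [ 0.60366552 -0.00176232  0.0742468 ]
-32 bar [280.2 194.2] [296.7 207.2]
-20 bar [279.9 195. ] [297.  206.4]
13 bar [279.9 195.1] [297.  206.2]
184 ...........++##############........+......
185 ...........+###############...........+...
186 ......#+...+###############..............+
187 .....+#+++++##############................
188 ......##++##############..................
189 ......########++########..................
190 .......########..+######..................
191 .......+########+######+..................
192 ........##############+...................
193 .........#############....................
194 .........#############....................
195 ..........+###########....................
196 ...........#######+.##....................
197 ..........+#######+.##....................
198 ..........+#######+.##+...................
199 ..........+#######++###++.................
200 ..........+#######++######................
201 ..........+#######++######................
202 ..........+#######++######................
203 ..........+#######++######................
204 ..........#####+++++######................
205 ..........########+#######+...............
206 ..........################+...............
207 ..........+###############................
208 ...........##############+................
209 ............+##########+..................
210 ...............####++#....................
211 ..........................................
212 ..........................................
213 ...........................+..............
214 .......+++.................+..............
215 ...++..++++................+..............
```

```bash
python3 - <<'E'
import cv2,numpy as np
a,b=[cv2.imread(f'pics/{n}.png').astype(int).max(2) for n in('s2','s4')]
for r in (213,216,219,222,224,226): print(r,a[r,272:304].tolist(),'\n   ',b[r,272:304].tolist())
A,B=[x[213:228,274:302].astype(np.float32) for x in(a,b)]
print(cv2.phaseCorrelate(A,B,cv2.createHanningWindow(A.shape[::-1],cv2.CV_32F)))
E
```

```text
213 [159, 170, 159, 130, 105, 96, 77, 78, 83, 82, 86, 90, 94, 99, 97, 104, 106, 106, 109, 110, 113, 112, 107, 104, 96, 78, 179, 190, 190, 174, 167, 170] 
    [161, 171, 164, 132, 109, 98, 80, 83, 86, 84, 89, 91, 98, 99, 103, 107, 109, 111, 114, 117, 117, 115, 110, 106, 98, 78, 184, 194, 195, 175, 171, 172]
216 [71, 43, 64, 68, 71, 64, 72, 69, 62, 66, 66, 83, 92, 113, 109, 108, 111, 110, 111, 123, 122, 106, 78, 67, 92, 81, 67, 155, 188, 189, 175, 169] 
    [73, 42, 55, 68, 71, 67, 73, 75, 62, 67, 87, 91, 93, 117, 113, 113, 113, 113, 116, 120, 123, 109, 82, 69, 93, 83, 71, 159, 192, 193, 184, 176]
219 [155, 157, 106, 53, 60, 65, 60, 66, 75, 78, 82, 89, 95, 95, 97, 100, 103, 102, 107, 111, 110, 109, 108, 107, 91, 50, 36, 34, 36, 100, 175, 188] 
    [159, 164, 108, 54, 60, 67, 55, 72, 79, 80, 86, 91, 95, 98, 99, 103, 105, 108, 109, 113, 114, 113, 111, 108, 93, 53, 35, 34, 44, 92, 101, 96]
222 [165, 167, 158, 153, 72, 59, 72, 65, 51, 72, 74, 66, 63, 81, 87, 101, 109, 92, 92, 81, 87, 81, 103, 82, 50, 35, 38, 54, 79, 60, 87, 180] 
    [170, 170, 161, 157, 77, 59, 75, 66, 57, 76, 76, 65, 77, 87, 86, 105, 109, 95, 94, 83, 91, 85, 103, 81, 49, 37, 38, 57, 81, 67, 72, 101]
224 [167, 168, 165, 157, 154, 73, 60, 72, 70, 71, 74, 75, 64, 66, 70, 90, 81, 79, 74, 69, 57, 44, 35, 34, 31, 34, 35, 43, 69, 40, 74, 125] 
    [169, 171, 169, 159, 158, 76, 65, 75, 71, 72, 74, 79, 64, 66, 75, 93, 95, 84, 80, 69, 57, 45, 35, 34, 35, 34, 39, 44, 57, 43, 41, 74]
226 [169, 172, 171, 169, 160, 154, 73, 58, 131, 161, 113, 76, 73, 69, 62, 39, 37, 37, 39, 54, 58, 69, 85, 89, 89, 90, 171, 142, 112, 100, 182, 200] 
    [172, 174, 174, 175, 162, 159, 78, 59, 133, 166, 116, 77, 75, 72, 67, 42, 38, 37, 41, 54, 60, 74, 92, 96, 96, 99, 103, 88, 90, 99, 100, 99]
((-0.3483585051175915, 0.5313468004863351), 0.9732138596640693)
```

The can has not moved since it was seated, the lid is flush, and it has turned about 45° against the spring. Handing in.

```bash
python3 -c "
from cell import bot
print(bot.sign_off())"
```

```text
the job is handed in; nothing more can be done
None
```

I handed the job in with the can home in the nest and the lid flush, turned about 45° clockwise (measured 44–45°), and still gripped at about 80 N; no verdict came back.

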